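# Slide a slotted shim out of its rack and lay it round the foot stud

## Robot

A 6-joint arm with a two-finger parallel gripper is mounted at the origin on the work surface. World frame = base frame: x ahead of the robot, y to its left, z up, the work surface at z = 0. Lengths are in mm, angles in rad, forces in N, time in s.
With the tool pointing down it reaches from about 400 to 925 mm from the base axis. Payload 12.5 kg.
Tool frame: the origin (TCP) lies at the very end of the fingers, on their centre line; the grasp point (between the pads) lies 19 mm behind it; z points along the fingers, y is the line along which they close (so a half turn about z gives the same grasp; the last joint's range is limited). The gripper opens to 95 mm and grips with 3 to 60 N. Pads are 20 mm wide; open, the fingers measure 119 mm over their backs; the gripper's body (75 mm by 180 mm) begins 59 mm behind the grasp point.
Start: joints at [1.2, 0.491, 1.559, -0, 1.092, -0.106], TCP at [163.555, 603.238, 214.661] pointing down, gripper open.
Joint ranges: [-3.1, 3.1], [-0.84, 2.19], [0.05, 2.79], [-1.13, 4.28], [0.06, 2.93], [-2.69, 2.69]. Speed limits (rad/s): [2.22, 2.22, 2.79, 3.14, 3.14, 3.14].

## Interface

Orientations are given as [roll, pitch, yaw] about the fixed x, y, z axes, in that order (R = Rz(yaw) Ry(pitch) Rx(roll)).
In Python, from cell import * gives the robot as it stands.
- The arm moves only by the tool jog_arm, never from a script. Its argument "targets" is a list of rows, each an object with "turn": the turn, a rotation vector about the world's x, y, z in degrees, a list of three; "slide": the shift along the world's x, y, z in mm, a list of three; "claw": the opening in per cent of the stroke, from 0 (shut) to 100 (fully open). In form: [{"turn": [wx, wy, wz], "slide": [x, y, z], "claw": claw}, ...]. A call has 1 to 5 rows; each row shifts and turns the commanded pose from where the row before left it; what a row does not reach is not made up. A row lasts 1/8 s, in which the tool goes at most 62.5 mm and 10.7 degrees, less where a joint would pass 70% of its speed; a pose out of reach is approached as far as the arm can. A call with a gripper value outside its range is refused whole. The fingers move at their own pace and stop on an object; the grip force is fixed at half the most. Time passes only in rows, so rows that do not move let the fingers close. It gives the time, the measured TCP pose, the force, the opening and the grip force at its end, in the units of the state.
- state(): the state, without advancing time (a new reading comes with each control period).
- read_camera(name): name is "scene" or "side" or "wrist"; returns a dict with "frame" (384x512x3 uint8, blue, green, red), "mtx" (3x3 intrinsics, pixels), "R" (3x3) and "t" (3): a world point X has camera coordinates R X + t. Camera axes: x right, y down, z forward; pixel columns grow to the right and rows downward; lengths in mm; the calibration is good to about 2 mm. A picture is of the moment at which its call begins. There is no depth.
- job_done(): hands the job in; it is judged then, once.
Trained networks look in the newest picture that a camera, given by its name, has taken for a name from the list of things; names that differ only in an ending like _2 or _b are one class to them, and where a whole thing is asked for, a point or a joint stands for the part that bears it (a point fixed in the world has none). Each returns a list of dicts, best first, with "conf" (0 to 1); they miss things now and then, are a little off and sometimes report something else, mostly with a low value. They report only what shows in the picture. A call takes as long as a camera call.
- look_for(query, camera): "xy" ([column, row] in pixels, amid what is visible of it).
The state is a dict: "t": time; "joints": joint angles; "qvel": joint speeds; "tau": joint torques, N m; "eef_pos": TCP position; "tcp_rot": TCP orientation; "ft_force": force on the tool from outside, world axes, zero at the start; "moment": the same for the moment, N m; "opening": opening from 0.0 (shut) to 1.0 (fully open); "grip_force": force on a finger pad.
Only numpy, scipy, OpenCV 4.12 (cv2) and the standard library are available. Lean on these libraries where they do the work, as an engineer would, in place of code of your own. Each camera call takes 0.05 s, during which the arm holds its last target. There are 200 camera calls.

## Task

Press lightly on the slotted steel shim and slide it out along its rack until its tab sticks well out over the open edge, then pinch the tab, lift the shim off and lay it gently on the machine foot with the stud in its slot, flat and square, its tab sticking out over the foot's front edge. Never press the shim hard against the rack or the foot, and leave the other things on the bench alone.

Things in the scene. Friction and masses are not known exactly. Their poses are not given: they have to be found in the camera images.
- shim: slotted steel shim, loose flat plate 3 mm thick, about 0.18 kg. Origin: centre of the underside of its 80 x 80 mm plate; z up, x away from the tab. Solid from x = -40 to -8 mm; from there to the back edge (x = +40) an open slot 18 mm wide, centred on y = 0. Tab 40 mm wide, from x = -40 forward to x = -95 mm. Centre of mass at about x = -21 mm
- shim_slot (a point): point in the shim's slot, mid-width, 16 mm from the slot's closed end, half-way up the 3 mm thickness (shim x = +8 mm); axes as the shim's
- shim_tab (a point): centre of the shim's tab, half-way up (shim x = -67.5 mm); axes as the shim's
- rack_edge (a point): middle of the fixed rack's upper front edge, at the height of its sliding floor, 60 mm above the bench; x points level into the rack, away from the open edge, z up. Free down to the bench in front of it. At the start the shim's tab tip lies 5 to 14 mm inside this edge
- stud (a point): foot of the fixed machine foot's stud, at the middle of its level pad, 60 mm above the bench. Stud 12 mm in diameter, 25 mm high, tapered tip. z up, x from the pad's front edge to its back; pad 90 mm along x, 100 mm along y: front edge at x = -45 mm, free below but for a base plate 8 mm thick. The laid shim's x axis points along this x, tab over the front edge
- coupling: bystander: black plastic pipe coupling, a ring 80 mm across and 55 mm high; origin at its underside
- wrench: bystander: steel wrench 200 mm long, lying flat
- tape: bystander: tape measure case, 70 x 35 x 65 mm; origin at its underside
- rack: fixed steel rack, 160 (x) x 104 x 60 mm plus bars 8 mm high; origin under its centre, axes as rack_edge. The shim lies in an 84 mm wide channel, steel on steel, friction about 0.45; a back bar and two front corner stops (12 mm deep, 46 mm gap for the tab) leave no room for a finger beside the tab or behind the plate. The shim's shoulders meet the stops when the tab sticks out 43 mm

How it is judged:
By the outcome, as a careful person would: the job done as asked, in the order asked, and still so for the second after the job is handed in, with the robot touching nothing.
It also fails if it takes over 72 s, if anything falls off the work surface, if the arm or the gripper's body presses on something with over 40 N, if the wrist force passes 120 N, or if a joint passes its speed limit or range.

## Working session

There is one attempt and no reset: what is moved stays moved. The work goes in short steps, Python scripts to look and compute and a tool call to move; the robot and the scene stay as the last step left them, time stands still between calls to the robot, and variables do not carry over. Pictures are saved under pics/ and viewed, at most 10 in all, crops included, and the job is handed in when it is done.

Besides the shell and the picture viewer there is one more tool, called after "Request:" by a JSON object that holds its "fn" and its "kwargs", one argument or row to a line. jog_arm: Moves the arm, as the interface text tells. Its arguments: {"type":"object","properties":{"targets":{"type":"array","items":{"type":"object","properties":{"turn":{"type":"array","items":{"type":"number"}},"slide":{"type":"array","items":{"type":"number"}},"claw":{"type":"number"}}}}},"required":["targets"]}

```bash
ls; mkdir -p pics
cat > h.py <<'E'
from cell import *
import numpy as np, cv2
def ray(c,px):
    K,R,t=np.array(c["mtx"]),np.array(c["R"]),np.array(c["t"])
    d=R.T@np.linalg.solve(K,[px[0],px[1],1.]); o=-R.T@t
    return o,d
def at_z(c,px,z):
    o,d=ray(c,px); return o+d*(z-o[2])/d[2]
def proj(c,X):
    p=np.array(c["mtx"])@(np.array(c["R"])@np.array(X,float)+np.array(c["t"])); return p[:2]/p[2]
E
python3 - <<'E'
from h import *
ims=[]
for n in ["scene","side"]:
    c=read_camera(n); ims.append(c["frame"])
    cv2.imwrite(f"pics/{n}0.png",c["frame"])
    print(n,(-np.array(c["R"]).T@np.array(c["t"])).round())
    for q,z in [("shim",62),("shim_tab",61.5),("shim_slot",61.5),("rack_edge",60),("stud",60),("coupling",28),("wrench",5),("tape",32),("rack",35)]:
        for r in look_for(q,n)[:2]: print(q,np.round(r["xy"],1),round(r["conf"],2),at_z(c,r["xy"],z).round(1))
s=state(); print(s)
E
```

```text
pics
scene [1117. -449. 1183.]
shim [200.3 241.2] 0.62 [ 608.1 -183.5   62. ]
shim_tab [198.6 237.1] 0.9 [ 596.  -179.7   61.5]
shim_slot [200.5 239.7] 0.55 [ 604.9 -180.5   61.5]
rack_edge [202.6 243.7] 0.55 [ 616.4 -182.9   60. ]
stud [302.6 170.5] 0.94 [617.  159.6  60. ]
coupling [341.2 122.7] 0.66 [551.3 385.3  28. ]
wrench [250.  217.6] 0.83 [612.6 -25.2   5. ]
tape [109.7 307.1] 0.88 [ 593.9 -444.8   32. ]
rack [203.2 245. ] 0.75 [ 609.2 -178.    35. ]
side [  110. -1155.  1121.]
shim [279.5 227.9] 0.92 [ 594.5 -175.7   62. ]
shim_tab [277.8 229.4] 0.7 [ 587.2 -179.2   61.5]
shim_slot [281.  236.5] 0.37 [ 583.4 -210.4   61.5]
rack_edge [278.4 237.5] 0.89 [ 575.1 -209.8   60. ]
stud [238.8 172.7] 0.79 [580.6 130.2  60. ]
coupling [208.4 144. ] 0.62 [552.3 382.7  28. ]
wrench [261.4 207.2] 0.66 [606.4  -9.    5. ]
tape [317.4 298.6] 0.94 [ 587.5 -436.6   32. ]
tape [280.1 230.6] 0.53 [ 604.9 -159.6   32. ]
rack [276.  237.9] 0.78 [ 578.6 -186.3   35. ]
{'t': 1.0, 'joints': array([ 1.20040427e+00,  4.90891362e-01,  1.55889519e+00,  6.18234995e-06,
        1.09172726e+00, -1.05600352e-01]), 'qvel': array([ 0.00070228, -0.00072267, -0.00194352, -0.00134682,  0.00204787,
        0.00130813]), 'tau': array([-3.14864037e-04, -6.12459040e+01, -2.58436579e+01,  6.92782458e-02,
        4.43420035e-02,  3.12974657e-05]), 'eef_pos': array([163.54901211, 603.234851  , 214.66796911]), 'tcp_rot': array([3.14151367e+00, 2.85427853e-06, 2.87679810e+00]), 'ft_force': array([-1.11321391, -0.05562439, -0.41512891]), 'moment': array([-0.02357942, -0.04254932, -0.01048987]), 'grip_force': 0.0, 'opening': 0.9996323784713944}
```

Run:
```python
import cv2,numpy as np
a=cv2.imread("pics/scene0.png");b=cv2.imread("pics/side0.png")
# crops x? scale
def cr(im,x,y,w,h): return cv2.resize(im[y:y+h,x:x+w],(400,300),interpolation=cv2.INTER_CUBIC)
o=np.vstack([np.hstack([cr(a,147,200,100,75),cr(a,252,130,100,75)]),np.hstack([cr(b,230,190,100,75),cr(b,190,130,100,75)])])
cv2.imwrite("pics/m1.png",o)
```

```text
(no output)
```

View pics/m1.png

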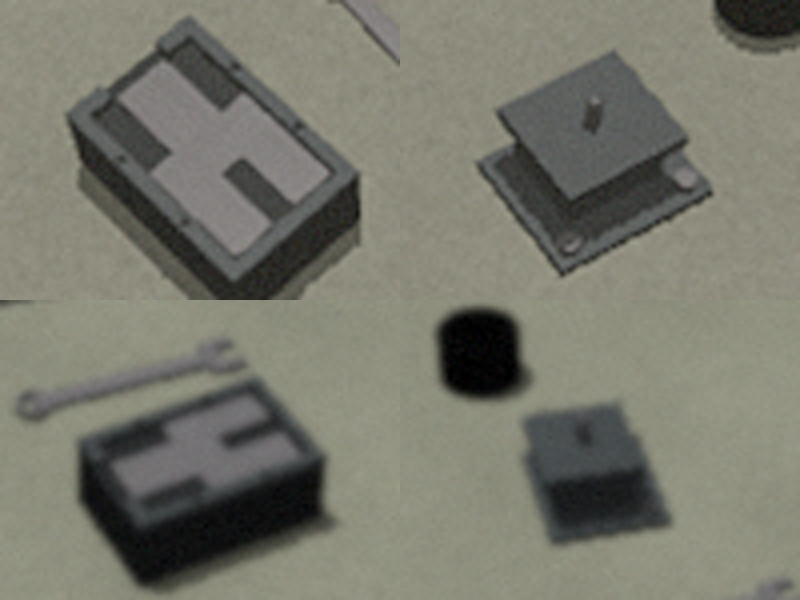

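View pics/scene0.png

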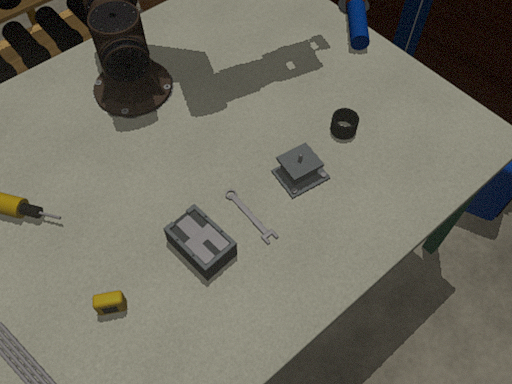

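The crops show the rack with the shim's tab pointing up-left in the scene image (tab tip near px (183,218)). The foot's pad has corners near (276,157), (306,144), (324,164) and (295,179), with the stud at (300,159).

Run:
```python
from h import *
c=read_camera("scene"); d=read_camera("side")
def S(pts,off,z,cam): return [at_z(cam,(off[0]+x/4,off[1]+y/4),z).round(1) for x,y in pts]
print("rack rim L,T,R,B",*S([(70,118),(190,18),(358,175),(235,278)],(147,200),68,c),sep="\n")
print("shim tab tip, plate right corners",*S([(118,97),(163,60),(330,172),(235,255)],(147,200),63,c),sep="\n")
print("pad L,T,R,B",*S([(98,110),(215,55),(288,138),(172,197)],(252,130),60,c),sep="\n")
print("base L,B,R",*S([(80,162),(162,272),(312,190)],(252,130),8,c),sep="\n")
print("stud foot, top",S([(190,128)],(252,130),60,c),S([(195,100)],(252,130),85,c))
print("side rack rim L,T,R,B",*S([(82,138),(260,80),(323,158),(138,225)],(230,190),68,d),sep="\n")
print("side pad TL TR BR BL",*S([(125,113),(220,105),(245,165),(148,185)],(190,130),60,d),sep="\n")
```

```text
rack rim L,T,R,B
[ 526.5 -233.6   68. ]
[ 516.7 -132.3   68. ]
[ 674.4 -121.1   68. ]
[ 679.4 -220.7   68. ]
shim tab tip, plate right corners
[ 531.2 -200.8   63. ]
[ 528. -163.   63.]
[ 659.5 -131.5   63. ]
[ 665.6 -210.5   63. ]
pad L,T,R,B
[538.2 134.6  60. ]
[556.  229.8  60. ]
[640.6 218.4  60. ]
[624.5 124.2  60. ]
base L,B,R
[537.2 121.1   8. ]
[642.7 103.    8. ]
[661.6 230.4   8. ]
stud foot, top [array([590.7, 172.7,  60. ])] [array([587.6, 177.6,  85. ])]
side rack rim L,T,R,B
[ 516.6 -133.3   68. ]
[ 670.5 -127.1   68. ]
[ 675.5 -224.3   68. ]
[ 519.5 -233.5   68. ]
side pad TL TR BR BL
[553.2 234.   60. ]
[636.4 211.8  60. ]
[623.5 120.9  60. ]
[536.1 127.5  60. ]
```

Request:
{"fn": "jog_arm", "kwargs": {
  "targets": [
    {"turn": [0,0,2],"slide": [40,-35,15],"claw": 0},
    {"turn": [0,0,2],"slide": [40,-35,15],"claw": 0},
    {"turn": [0,0,2],"slide": [40,-35,15],"claw": 0},
    {"turn": [0,0,2],"slide": [40,-35,15],"claw": 0},
    {"turn": [0,0,2],"slide": [40,-35,15],"claw": 0}
  ]
}}

```text
t: 1.72
eef_pos: [364.7, 427.0, 290.3]
tcp_rot: [3.141, 0.0, 3.053]
ft_force: [0.4, 0.1, 0.3]
opening: 0.533
grip_force: 0.0
```

Request:
{"fn": "jog_arm", "kwargs": {
  "targets": [
    {"turn": [0,0,2],"slide": [33,-43,5],"claw": 0},
    {"turn": [0,0,2],"slide": [33,-43,5],"claw": 0},
    {"turn": [0,0,2],"slide": [33,-43,5],"claw": 0},
    {"turn": [0,0,2],"slide": [33,-43,5],"claw": 0},
    {"turn": [0,0,1],"slide": [33,-43,5],"claw": 0}
  ]
}}

```text
t: 2.35
eef_pos: [529.4, 211.7, 315.0]
tcp_rot: [3.141, 0.0, -3.074]
ft_force: [-0.2, 0.1, 0.2]
opening: 0.022
grip_force: 0.0
```

Run:
```python
from h import *
c=read_camera("wrist"); cv2.imwrite("pics/w1.png",c["frame"])
R=np.array(c["R"]);s=state()
print(s["t"],s["eef_pos"],s["tcp_rot"],(-R.T@np.array(c["t"])).round(),R.round(2))
for q in ["stud"]: print(look_for(q,"wrist"))
print("stud expected px",proj(c,[588,175,60]))
```

```text
2.4 [532.78846027 207.54301633 315.23152417] [-3.14012759e+00  1.87368606e-03 -3.07577924e+00] [462. 208. 485.] [[-0.07  1.    0.  ]
 [ 0.97  0.07  0.25]
 [ 0.25  0.02 -0.97]]
[{'xy': [223.6, 189.2], 'conf': 0.81}]
stud expected px [221.74725748 198.63303495]
```

View pics/w1.png

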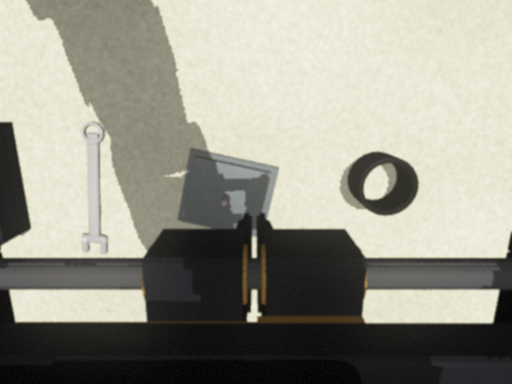

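The wrist view shows the foot's pad at about px (225,190), its base plate edge just showing on the robot side (top). The coupling and wrench are clear of it. I still need to see which edge of the foot is the front, so I'll brighten some crops.

Run:
```python
import cv2,numpy as np
def cr(f,x,y,w,h):
    im=cv2.imread(f)[y:y+h,x:x+w].astype(float)
    im=255*np.clip(im/110,0,1)**0.6
    return cv2.resize(im.astype(np.uint8),(400,600),interpolation=cv2.INTER_CUBIC)
o=np.hstack([cr("pics/scene0.png",265,125,70,85)[:, :],cr("pics/side0.png",215,150,50,60)])
cv2.imwrite("pics/m2.png",o)
```

```text
(no output)
```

View pics/m2.png

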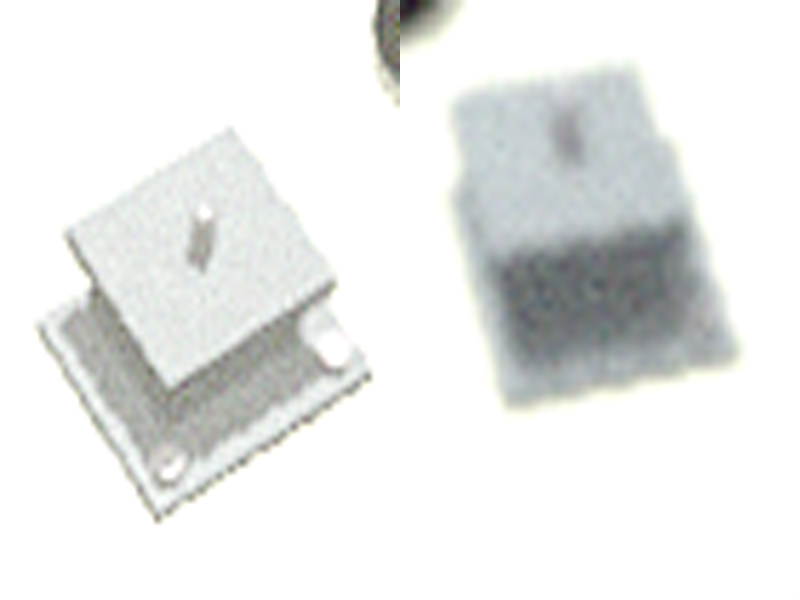

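The brightened crops don't show clearly where the foot's column stands. I'll take a low oblique wrist view from the robot's side.

Request:
{"fn": "jog_arm", "kwargs": {
  "targets": [
    {"turn": [0,-7,0],"slide": [-30,-4,-20],"claw": 0},
    {"turn": [0,-7,0],"slide": [-30,-4,-20],"claw": 0},
    {"turn": [0,-7,0],"slide": [-30,-4,-20],"claw": 0},
    {"turn": [0,-7,0],"slide": [-30,-4,-20],"claw": 0},
    {"turn": [0,-7,0],"slide": [0,0,0],"claw": 0}
  ]
}}

```text
t: 3.08
eef_pos: [408.4, 194.3, 234.7]
tcp_rot: [-3.088, 0.567, -3.063]
ft_force: [1.2, -0.4, 0.1]
opening: 0.003
grip_force: 0.0
```

Run:
```python
from h import *
c=read_camera("wrist"); cv2.imwrite("pics/w2f.png",c["frame"])
s=state();R=np.array(c["R"])
print(s["t"],s["eef_pos"],s["tcp_rot"],(-R.T@np.array(c["t"])).round())
p=proj(c,[588,175,50]).round().astype(int);print(p)
x,y=np.clip(p-[90,68],0,[332,248])
im=255*np.clip(c["frame"][y:y+136,x:x+180]/140.,0,1)**0.6
cv2.imwrite("pics/w2.png",cv2.resize(im.astype(np.uint8),(720,544),interpolation=cv2.INTER_CUBIC))
```

```text
3.125 [409.24930902 194.02517889 234.99502369] [-3.08736068  0.57251759 -3.06513221] [260. 193. 341.]
[237 195]
```

View pics/w2.png

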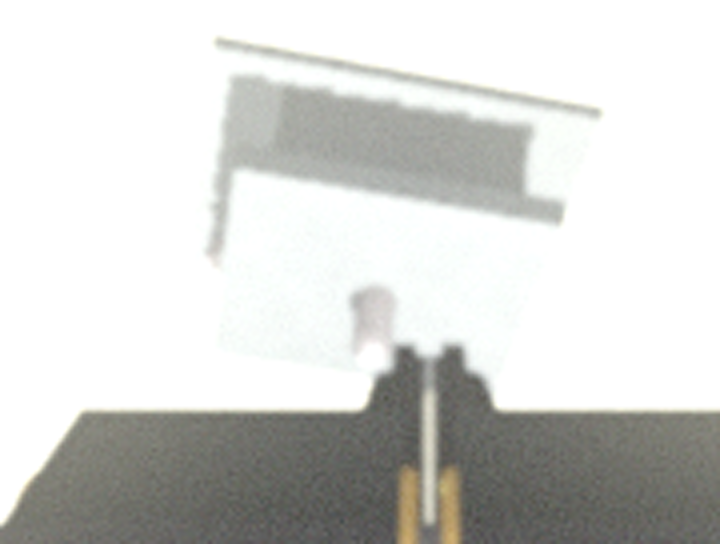

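Run:
```python
from h import *
c=read_camera("wrist"); d=read_camera("scene")
P=lambda pts,z:[at_z(c,(147+x/4,127+y/4),z).round(1) for x,y in pts]
a=np.deg2rad(-8.5);B=np.array([[np.cos(a),np.sin(a)],[-np.sin(a),np.cos(a)]])
def loc(pts,z):
    for p in P(pts,z): print(z,p,"local",(B@(p[:2]-[590,175])).round(1))
loc([(217,40),(600,112)],8);loc([(280,88),(530,128)],8);loc([(232,78),(525,195)],8)
loc([(235,170),(562,205),(560,222)],60);loc([(235,155),(525,195)],52)
loc([(372,372)],60);loc([(372,298)],60);loc([(372,352)],85)
```

```text
8 [532.8 124.5   8. ] local [-49.1 -58.4]
8 [552.2 248.    8. ] local [-48.2  66.6]
8 [551.  143.8   8. ] local [-34.  -36.6]
8 [561.2 226.1   8. ] local [-36.   46.3]
8 [548.1 128.4   8. ] local [-34.6 -52.3]
8 [592.5 227.6   8. ] local [-5.3 52.4]
60 [538.1 137.3  60. ] local [-45.8 -45. ]
60 [543.7 233.4  60. ] local [-54.4  50.9]
60 [551.  233.7  60. ] local [-47.2  52.3]
52 [539.8 136.1  52. ] local [-43.9 -45.9]
52 [548.6 223.   52. ] local [-48.   41.4]
60 [630.6 178.9  60. ] local [39.6  9.9]
60 [591.6 178.2  60. ] local [1.1 3.4]
85 [587.5 180.   85. ] local [-3.2  4.6]
```

Run:
```python
from h import *
f=cv2.imread("pics/w2f.png").astype(float)
def st(im,x,y,w,h,W,H):
    a=im[y:y+h,x:x+w].astype(float).mean(2); lo,hi=np.percentile(a,2),np.percentile(a,65)
    return cv2.resize((255*np.clip((a-lo)/(hi-lo),0,1)).astype(np.uint8),(W,H),interpolation=cv2.INTER_CUBIC)
s0=cv2.imread("pics/scene0.png").astype(float);d0=cv2.imread("pics/side0.png").astype(float)
o=np.vstack([np.hstack([st(s0,270,145,60,45,400,300),st(d0,215,155,60,45,400,300)]),st(f,190,135,110,41,800,300)])
cv2.imwrite("pics/m3.png",o)
g=f.mean(2)
for x in (207,212,230,250,270): print(x,g[138:180,x].round().astype(int))
```

```text
207 [ 94 106 129 137 144 143 139 123  98  90  88  90  89  89  90  91  89  87
  89  85  88  86  84  88  84  81  80  81  81  83  93 113 135 143 142 144
 141 138 141 142 141 142]
212 [114  88 104 124 142 143 137 123 103  93  88  89  89  91  87  87  86  90
  88  87  89  88  87  85  85  83  81  81  81  79  78  90 117 138 143 145
 141 142 142 140 139 139]
230 [221 214 179 120  86  89 114 132 141 139 128 120 100  79  74  71  71  69
  68  72  68  67  69  68  65  66  63  67  69  73  73  76  79  81  89 113
 136 144 142 142 141 140]
250 [215 215 217 218 216 207 169 116  90 100 123 136 139 139 135 111  88  72
  68  69  68  68  68  64  67  66  67  66  66  66  67  69  69  77  74  78
  77  80 101 121 137 140]
270 [219 216 214 214 215 216 221 218 211 194 147  98  89 108 129 138 139 134
 115  93  77  70  72  69  69  72  69  69  72  71  69  73  71  71  70  69
  73  78  76  77  79  90]
```

View pics/m3.png

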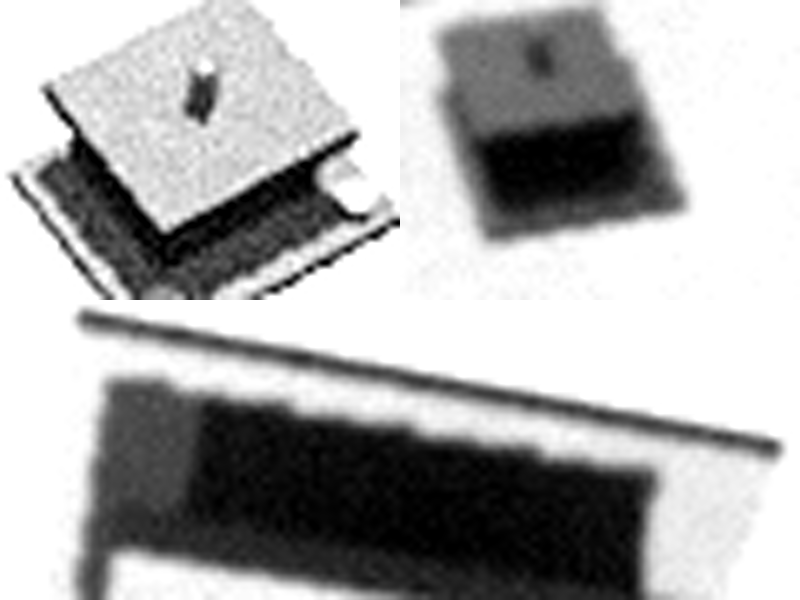

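Run:
```python
from h import *
c=read_camera("scene"); d=read_camera("side")
a=np.deg2rad(-8.5);B=np.array([[np.cos(a),np.sin(a)],[-np.sin(a),np.cos(a)]])
def loc(cam,pts,o,k,z):
    for x,y in pts:
        p=at_z(cam,(o[0]+x/k,o[1]+y/k),z); print(z,p.round(1),"local",(B@(p[:2]-[589,176])).round(1))
k=400/60
loc(c,[(165,265),(322,180),(75,150),(168,230)],(270,145),k,8)
print("base outer");loc(c,[(12,178)],(270,145),k,8)
print("pad");loc(c,[(168,228),(45,88),(355,132)],(270,145),k,60)
print("side");loc(d,[(495,210),(640,190),(485,240),(688,207)],(215+(-400/k),155),k,8)
print("side pad");loc(d,[(482,133),(642,113),(445,25),(603,10)],(215+(-400/k),155),k,60)
```

```text
8 [614.8 137.5   8. ] local [ 31.2 -34.2]
8 [626.6 218.4   8. ] local [31.  47.5]
8 [546.6 148.3   8. ] local [-37.9 -33.7]
8 [602.7 150.6   8. ] local [ 17.3 -23.1]
base outer
8 [540.  117.9   8. ] local [-39.9 -64.7]
pad
60 [624.8 124.7  60. ] local [ 43.  -45.5]
60 [540.4 133.5  60. ] local [-41.8 -49.2]
60 [640.  216.1  60. ] local [44.5 47.2]
side
8 [544.  132.5   8. ] local [-38.  -49.6]
8 [620.8 118.1   8. ] local [ 40.1 -52.6]
8 [530.6 111.4   8. ] local [-48.2 -72.5]
8 [638.8  95.    8. ] local [ 61.2 -72.8]
side pad
60 [539.5 133.9  60. ] local [-42.7 -48.9]
60 [622.2 117.1  60. ] local [ 41.5 -53.3]
60 [553.8 230.4  60. ] local [-42.8  48.6]
60 [637.4 209.7  60. ] local [42.9 40.5]
```

Both sides of the column look symmetric. The base plate and its bolts extend toward +x (the back), so the clear front edge faces the robot (-x). I'll go to the rack now for a close look.

Request:
{"fn": "jog_arm", "kwargs": {
  "targets": [
    {"turn": [0,7,0],"slide": [20,-40,0],"claw": 0},
    {"turn": [0,7,0],"slide": [20,-45,0],"claw": 0},
    {"turn": [0,7,0],"slide": [20,-45,0],"claw": 0},
    {"turn": [0,7,0],"slide": [20,-45,0],"claw": 0},
    {"turn": [0,7,0],"slide": [20,-45,0],"claw": 0}
  ]
}}

```text
t: 3.95
eef_pos: [495.0, 9.1, 235.0]
tcp_rot: [-3.097, 0.068, -3.079]
ft_force: [-0.2, 0.3, 0.8]
opening: 0.004
grip_force: 0.0
```

Request:
{"fn": "jog_arm", "kwargs": {
  "targets": [
    {"turn": [0,0,0],"slide": [10,-50,-15],"claw": 0},
    {"turn": [0,0,0],"slide": [10,-50,-15],"claw": 0},
    {"turn": [0,0,0],"slide": [0,-50,-5],"claw": 0},
    {"turn": [0,0,0],"slide": [0,0,0],"claw": 0}
  ]
}}

```text
t: 4.45
eef_pos: [514.3, -142.6, 198.6]
tcp_rot: [-3.095, 0.071, -3.083]
ft_force: [-0.4, 0.4, 0.3]
opening: 0.002
grip_force: 0.0
```

Run:
```python
from h import *
c=read_camera("wrist"); cv2.imwrite("pics/w3.png",c["frame"])
s=state();R=np.array(c["R"])
print(s["t"],s["eef_pos"],s["tcp_rot"],s["ft_force"],(-R.T@np.array(c["t"])).round())
for q,z in [("shim_tab",61.5),("shim_slot",61.5),("rack_edge",60),("shim",63)]:
    for r in look_for(q,"wrist")[:1]: print(q,np.round(r["xy"]),round(r["conf"],2),at_z(c,r["xy"],z).round(1))
```

```text
4.5 [ 514.04493372 -141.02974746  198.91021809] [-3.09457743  0.07063989 -3.08264179] [-0.06007297  0.18825476  0.14355151] [ 434. -138.  364.]
shim_tab [221. 202.] 0.63 [ 552.  -176.7   61.5]
shim_slot [218. 204.] 0.96 [ 554.7 -180.1   61.5]
rack_edge [214. 176.] 0.82 [ 526.7 -184.6   60. ]
shim [218. 203.] 0.78 [ 552.5 -179.5   63. ]
```

View pics/w3.png

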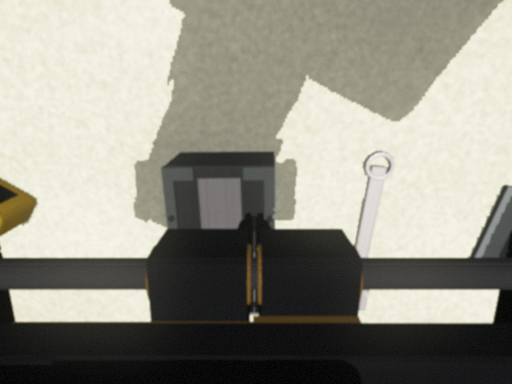

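The tab tip shows at row ≈178 (cols 198–241) just inside the rack's front stops (row ≈166). The wrench and tape are well clear.

Run:
```python
from h import *
from scipy.spatial.transform import Rotation as Ro
s=state(); c=read_camera("wrist")
T=Ro.from_euler("xyz",[np.pi,0,np.deg2rad(184.2)]);C=Ro.from_euler("xyz",s["tcp_rot"])
print("turn",np.rad2deg((T*C.inv()).as_rotvec()).round(2))
g=c["frame"].astype(float).mean(2)
for x in (210,220,230): print(x,g[145:195,x].astype(int))
print(g[205,160:280].astype(int))
for p in [(200,178),(241,178),(201,215),(243,215)]: print(p,at_z(c,p,63).round(1))
for p in [(182,154),(274,153)]: print("rim",at_z(c,p,68).round(1))
```

```text
turn [2.55 4.23 0.72]
210 [141 141 142 139 141 133 109  75  45  39  39  39  42  41  40  41  46  38
  37  43  48  52  55  57  57  57  57  57  56  54  58  63  78  99 115 119
 118 119 120 118 119 118 117 119 117 117 116 114 119 117]
220 [135 137 138 138 136 130 106  69  44  43  40  40  40  42  37  37  41  39
  39  39  46  52  56  56  55  54  58  58  54  54  55  61  76  98 113 117
 115 116 116 116 119 119 115 117 116 117 119 117 119 119]
230 [142 142 141 142 138 139 111  73  47  41  40  37  40  39  36  39  40  40
  43  41  49  49  55  58  53  53  56  54  55  53  56  63  75  96 113 118
 118 116 120 119 115 116 115 117 119 118 120 116 117 120]
[138 123 103  88  88  90  91  88  87  90  86  79  69  59  55  57  59  59
  58  56  55  55  59  60  56  58  54  56  54  58  53  55  56  59  58  69
  99 111 114 118 120 120 118 115 116 116 118 120 118 117 116 118 120 117
 119 119 118 119 122 119 118 116 117 116 117 117 118 117 116 116 117 114
 117 119 120 119 112  95  76  58  55  54  53  54  53  52  54  54  53  53
  56  55  56  55  52  55  59  59  55  61  70  81  84  85  85  87  86  90
  87  87 102 125 140 150 149 149 148 148 144 143]
(200, 178) [ 529.1 -194.    63. ]
(241, 178) [ 526.2 -155.6   63. ]
(201, 215) [ 566.6 -192.7   63. ]
(243, 215) [ 563.3 -151.9   63. ]
rim [ 506.  -209.6   68. ]
rim [ 499.3 -126.9   68. ]
```

Request:
{"fn": "jog_arm", "kwargs": {
  "targets": [
    {"turn": [2.55,4.23,0.7],"slide": [10,-39,-40],"claw": 0},
    {"turn": [0,0,0],"slide": [0,0,0],"claw": 0},
    {"turn": [0,0,0],"slide": [0,0,0],"claw": 0}
  ]
}}

```text
t: 5.12
eef_pos: [523.5, -178.2, 159.2]
tcp_rot: [-3.141, -0.001, -3.069]
ft_force: [0.7, -0.5, 0.7]
opening: 0.006
grip_force: 0.0
```

Run:
```python
from h import *
from scipy.spatial.transform import Rotation as Ro
s=state(); c=read_camera("wrist")
T=Ro.from_euler("xyz",[np.pi,0,np.deg2rad(184.2)]);C=Ro.from_euler("xyz",s["tcp_rot"])
print(s["t"],s["eef_pos"].round(1),"turn",np.rad2deg((T*C.inv()).as_rotvec()).round(2))
cv2.imwrite("pics/w4.png",c["frame"])
g=cv2.GaussianBlur(c["frame"].astype(np.float32).mean(2),(3,3),0)
a,b,t=proj(c,[565,-200,63]),proj(c,[565,-160,63]),proj(c,[529,-180,63]); print(a,b,t)
for r in range(int(t[1])+8,int(a[1])+12,8):
    d=np.diff(g[r]); lo,hi=int(a[0])-15,int(b[0])+15
    i=lo+np.argmax(d[lo:hi]);j=lo+np.argmin(d[lo:hi]); A,B=at_z(c,(i+.5,r),63),at_z(c,(j+.5,r),63)
    print(r,i,j,A.round(1),B.round(1),((A+B)/2).round(1))
for x in range(int(t[0])-12,int(t[0])+13,8): 
    d=np.diff(g[:,x]); k=int(t[1]); i=k-15+np.argmax(d[k-15:k+15]); print(x,i,at_z(c,(x,i+.5),63).round(1), g[k-30:k+8,x].astype(int))
```

```text
5.125 [ 523.5 -178.2  159.2] turn [ 0.04 -0.04  0.07]
[222.9404497  233.17134414] [270.3419698  236.39041333] [249.62975922 193.64811796]
201 225 274 [ 536.7 -199.3   63. ] [ 533.8 -159.2   63. ] [ 535.2 -179.3   63. ]
209 225 274 [ 543.5 -199.    63. ] [ 540.6 -158.6   63. ] [ 542.1 -178.8   63. ]
217 262 244 [ 548.3 -167.9   63. ] [ 549.4 -182.9   63. ] [ 548.8 -175.4   63. ]
225 269 238 [ 554.9 -161.6   63. ] [ 556.8 -187.4   63. ] [ 555.8 -174.5   63. ]
233 252 255 [ 563.  -175.2   63. ] [ 562.9 -172.7   63. ] [ 563. -174.   63.]
241 252 255 [ 570.3 -174.7   63. ] [ 570.1 -172.2   63. ] [ 570.2 -173.4   63. ]
237 192 [ 528.8 -190.3   63. ] [135 111  78  53  43  41  42  42  41  40  39  40  41  42  46  52  56  57
  58  57  56  56  56  57  57  56  56  61  71  89 107 118 122 122 121 121
 122 121]
245 191 [ 527.5 -183.9   63. ] [131 108  76  51  43  43  42  41  42  41  40  40  41  44  47  52  57  59
  59  58  57  58  58  57  56  57  58  62  74  92 110 120 124 124 123 123
 123 123]
253 191 [ 527.  -177.4   63. ] [136 112  79  54  44  42  42  43  42  41  41  41  42  44  48  53  57  59
  59  59  58  58  58  58  58  58  57  60  73  92 111 121 124 124 125 125
 125 124]
261 191 [ 526.5 -170.9   63. ] [130 108  78  54  45  44  44  44  43  43  43  42  43  45  49  55  59  60
  59  59  58  59  59  58  58  58  57  61  72  91 110 120 124 124 124 124
 123 123]
```

Request:
{"fn": "jog_arm", "kwargs": {
  "targets": [
    {"turn": [0,0,0],"slide": [37.5,1.5,-20],"claw": 0},
    {"turn": [0,0,0],"slide": [37.5,1.5,-35],"claw": 0},
    {"turn": [0,0,0],"slide": [0,0,-32],"claw": 0},
    {"turn": [0,0,0],"slide": [0,0,-4],"claw": 0},
    {"turn": [0,0,0],"slide": [0,0,0],"claw": 0}
  ]
}}

```text
t: 5.8
eef_pos: [598.7, -175.6, 69.7]
tcp_rot: [-3.14, 0.001, -3.07]
ft_force: [0.4, 1.1, -0.4]
opening: 0.004
grip_force: 0.0
```

Request:
{"fn": "jog_arm", "kwargs": {
  "targets": [
    {"turn": [0,0,0],"slide": [0,0,-1.5],"claw": 0},
    {"turn": [0,0,0],"slide": [0,0,-1],"claw": 0},
    {"turn": [0,0,0],"slide": [0,0,0],"claw": 0}
  ]
}}

```text
t: 6.18
eef_pos: [598.5, -176.1, 66.1]
tcp_rot: [-3.14, -0.0, -3.07]
ft_force: [1.6, -0.3, 0.4]
opening: 0.008
grip_force: 0.0
```

Request:
{"fn": "jog_arm", "kwargs": {
  "targets": [
    {"turn": [0,0,0],"slide": [0,0,-0.7],"claw": 0},
    {"turn": [0,0,0],"slide": [0,0,-0.7],"claw": 0},
    {"turn": [0,0,0],"slide": [0,0,0],"claw": 0}
  ]
}}

```text
t: 6.55
eef_pos: [598.3, -176.0, 64.1]
tcp_rot: [-3.141, -0.001, -3.07]
ft_force: [0.1, -0.6, -0.7]
opening: 0.001
grip_force: 0.0
```

Request:
{"fn": "jog_arm", "kwargs": {
  "targets": [
    {"turn": [0,0,0],"slide": [0,0,-0.4],"claw": 0},
    {"turn": [0,0,0],"slide": [0,0,0],"claw": 0}
  ]
}}

```text
t: 6.8
eef_pos: [598.4, -176.0, 63.7]
tcp_rot: [-3.141, -0.001, -3.07]
ft_force: [0.2, -0.2, -0.0]
opening: 0.007
grip_force: 0.0
```

Request:
{"fn": "jog_arm", "kwargs": {
  "targets": [
    {"turn": [0,0,0],"slide": [0,0,-0.4],"claw": 0},
    {"turn": [0,0,0],"slide": [0,0,0],"claw": 0}
  ]
}}

```text
t: 7.05
eef_pos: [598.4, -176.0, 63.4]
tcp_rot: [-3.141, -0.001, -3.07]
ft_force: [-0.6, -0.2, 0.7]
opening: 0.006
grip_force: 0.0
```

Request:
{"fn": "jog_arm", "kwargs": {
  "targets": [
    {"turn": [0,0,0],"slide": [0,0,-0.4],"claw": 0},
    {"turn": [0,0,0],"slide": [0,0,0],"claw": 0}
  ]
}}

```text
t: 7.3
eef_pos: [598.5, -176.0, 63.4]
tcp_rot: [-3.141, -0.001, -3.07]
ft_force: [-1.3, 0.7, 4.9]
opening: 0.001
grip_force: 2.5
```

Request:
{"fn": "jog_arm", "kwargs": {
  "targets": [
    {"turn": [0,0,0],"slide": [0,0,-0.2],"claw": 0},
    {"turn": [0,0,0],"slide": [0,0,0],"claw": 0}
  ]
}}

```text
t: 7.55
eef_pos: [598.4, -176.0, 63.3]
tcp_rot: [-3.14, -0.001, -3.07]
ft_force: [-2.8, 0.6, 7.3]
opening: 0.003
grip_force: 3.6
```

Request:
{"fn": "jog_arm", "kwargs": {
  "targets": [
    {"turn": [0,0,0],"slide": [-2,-0.15,0],"claw": 0},
    {"turn": [0,0,0],"slide": [-2,-0.15,0],"claw": 0},
    {"turn": [0,0,0],"slide": [-2,-0.15,0],"claw": 0},
    {"turn": [0,0,0],"slide": [-2,-0.15,0],"claw": 0},
    {"turn": [0,0,0],"slide": [-2,-0.15,0],"claw": 0}
  ]
}}

```text
t: 8.18
eef_pos: [589.2, -177.0, 63.3]
tcp_rot: [-3.14, 0.001, -3.07]
ft_force: [3.1, 0.1, 5.4]
opening: 0.006
grip_force: 2.8
```

```bash
cat > tip.py <<'E'
from h import *
def tip(y0=-181):
    s=state(); c=read_camera("wrist"); g=cv2.GaussianBlur(c["frame"].astype(np.float32).mean(2),(3,3),0)
    print(s["t"],s["eef_pos"].round(1),s["ft_force"].round(1))
    for y in (y0-10,y0,y0+10):
        xs=np.arange(470,545,0.5); v=np.array([cv2.getRectSubPix(g,(1,1),tuple(map(float,proj(c,[x,y,63]))))[0,0] for x in xs])
        print(y,v[::10].astype(int), "steepest x",xs[np.argmax(np.diff(v))],"px",proj(c,[xs[np.argmax(np.diff(v))],y,63]).round(), look_for("shim_tab","wrist")[:1] if y==y0 else "")
if __name__=="__main__": tip()
E
python3 tip.py
```

```text
8.175 [ 589.2 -177.    63.3] [3.1 0.1 5.4]
-191 [154 154 151 150 148 150 152 139 146 147  79 131 129 128 127] steepest x 520.0 px [233.  97.] 
-181 [143 143 147 145 146 150 141 147 139 140 117 134 132 132 131] steepest x 519.5 px [253.  97.] [{'xy': [258.5, 169.9], 'conf': 0.75}]
-171 [149 148 152 147 147 148 152 145 145 118 132 133 132 130 129] steepest x 518.5 px [274.  96.]
```

Request:
{"fn": "jog_arm", "kwargs": {
  "targets": [
    {"turn": [0,0,0],"slide": [-3,-0.22,0],"claw": 0},
    {"turn": [0,0,0],"slide": [-3,-0.22,0],"claw": 0},
    {"turn": [0,0,0],"slide": [-3,-0.22,0],"claw": 0},
    {"turn": [0,0,0],"slide": [-3,-0.22,0],"claw": 0},
    {"turn": [0,0,0],"slide": [-3,-0.22,0],"claw": 0}
  ]
}}

```text
t: 8.9
eef_pos: [574.1, -178.1, 63.3]
tcp_rot: [-3.14, 0.001, -3.07]
ft_force: [3.6, 0.6, 5.7]
opening: 0.004
grip_force: 2.8
```

```bash
python3 tip.py
```

```text
8.9 [ 574.1 -178.1   63.3] [3.6 0.6 5.7]
-191 [147 153 149 150 151 155 140 145 136 135 132 130 128 127 126] steepest x 471.0 px [239.  21.] 
-181 [145 144 151 145 149 145 146 137 135 134 133 132 131 129 129] steepest x 475.5 px [260.  33.] [{'xy': [256.7, 168.6], 'conf': 0.98}]
-171 [151 152 148 147 147 153 145 133 133 132 132 131 130 129 128] steepest x 491.0 px [279.  70.]
```

Request:
{"fn": "jog_arm", "kwargs": {
  "targets": [
    {"turn": [0,0,0],"slide": [-3,-0.22,0],"claw": 0},
    {"turn": [0,0,0],"slide": [-3,-0.22,0],"claw": 0},
    {"turn": [0,0,0],"slide": [-3,-0.22,0],"claw": 0},
    {"turn": [0,0,0],"slide": [-3,-0.22,0],"claw": 0},
    {"turn": [0,0,0],"slide": [-3,-0.22,0],"claw": 0}
  ]
}}

```text
t: 9.62
eef_pos: [559.1, -179.3, 63.3]
tcp_rot: [-3.14, 0.001, -3.07]
ft_force: [2.8, -0.4, 6.5]
opening: 0.002
grip_force: 2.8
```

Request:
{"fn": "jog_arm", "kwargs": {
  "targets": [
    {"turn": [0,0,0],"slide": [-2.5,-0.18,0],"claw": 0},
    {"turn": [0,0,0],"slide": [-2.5,-0.18,0],"claw": 0},
    {"turn": [0,0,0],"slide": [0,0,0],"claw": 0}
  ]
}}

```text
t: 10.0
eef_pos: [553.9, -179.6, 63.3]
tcp_rot: [-3.14, 0.001, -3.07]
ft_force: [1.1, -0.3, 6.1]
opening: 0.005
grip_force: 3.3
```

Run:
```python
from h import *
s=state();print(s["t"],s["eef_pos"].round(1),s["ft_force"].round(1))
W=[]
for n,P in [("wrist",None),("scene",[540,-180,60])]:
    c=read_camera(n); f=c["frame"]
    cv2.imwrite(f"pics/{n}5.png",f)
    if P is None: W.append(f[0:300,106:406]); p=np.array([106,0]);k=1.333
    else:
        p=proj(c,P).round().astype(int)-[35,35]; W.append(f[p[1]:p[1]+70,p[0]:p[0]+70])
    print(n,"off",p)
cv2.imwrite("pics/m5.png",np.hstack([cv2.resize(w,(400,400),interpolation=cv2.INTER_CUBIC) for w in W]))
```

```text
10.0 [ 553.9 -179.6   63.3] [ 1.1 -0.3  6.1]
wrist off [106   0]
scene off [150 187]
```

View pics/m5.png

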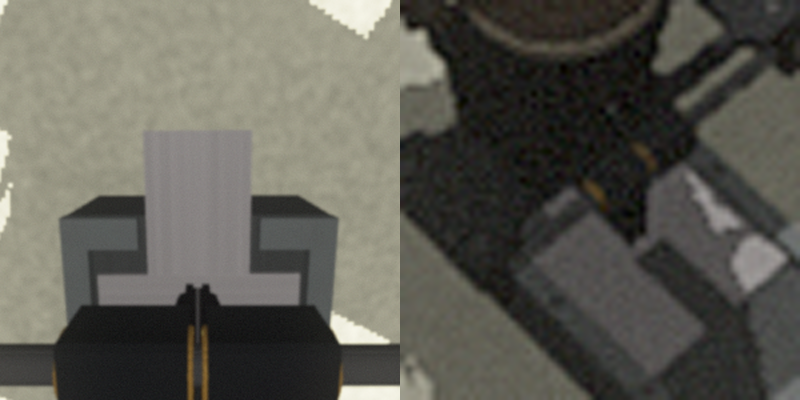

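The wrist view shows the tab sticking out over the front edge: tip at px row ≈97, rack front edge at row ≈163, shoulder at row ≈205. It is straight in the channel.

Run:
```python
from h import *
c=read_camera("wrist")
P=lambda x,y,z: at_z(c,(106+x/1.3333,y/1.3333),z).round(1)
print("tip",P(143,130,63),P(252,130,63),"shoulder",P(120,274,63),P(280,274,63),"stop in",P(120,250,68),P(280,249,68),"stop front",P(100,218,68),P(300,217,68))
print("tab at row 230",P(146,230,63),P(252,230,63))
```

```text
tip [ 485.9 -203.    63. ] [ 483.  -163.3   63. ] shoulder [ 541.6 -209.8   63. ] [ 537.  -146.7   63. ] stop in [ 530.4 -209.3   68. ] [ 525.7 -148.9   68. ] stop front [ 518.7 -217.1   68. ] [ 513.  -142.9   68. ]
tab at row 230 [ 523.1 -200.3   63. ] [ 520.1 -159.5   63. ]
```

Request:
{"fn": "jog_arm", "kwargs": {
  "targets": [
    {"turn": [0,0,0],"slide": [-2.5,-0.18,0],"claw": 0},
    {"turn": [0,0,0],"slide": [-2.5,-0.18,0],"claw": 0},
    {"turn": [0,0,0],"slide": [-2,-0.15,0],"claw": 0},
    {"turn": [0,0,0],"slide": [0,0,0],"claw": 0}
  ]
}}

```text
t: 10.65
eef_pos: [547.0, -180.1, 63.3]
tcp_rot: [-3.14, 0.001, -3.07]
ft_force: [1.4, -0.1, 6.3]
opening: 0.001
grip_force: 3.3
```

Request:
{"fn": "jog_arm", "kwargs": {
  "targets": [
    {"turn": [0,0,0],"slide": [0,0,2],"claw": 0},
    {"turn": [0,0,0],"slide": [0,0,20],"claw": 40},
    {"turn": [0,0,0],"slide": [-30,0,30],"claw": 70},
    {"turn": [0,0,0],"slide": [-45,-2,10],"claw": 70},
    {"turn": [0,0,0],"slide": [0,0,0],"claw": 70}
  ]
}}

```text
t: 11.28
eef_pos: [469.2, -181.6, 125.5]
tcp_rot: [-3.141, -0.002, -3.071]
ft_force: [-0.3, -0.3, 0.9]
opening: 0.367
grip_force: 0.0
```

Run:
```python
from h import *
s=state();print(s["t"],s["eef_pos"].round(1),s["ft_force"].round(1))
c=read_camera("wrist");cv2.imwrite("pics/w6.png",c["frame"])
g=cv2.GaussianBlur(c["frame"].astype(np.float32).mean(2),(3,3),0)
print(proj(c,[477.5,-184,63]))
f=lambda P:cv2.getRectSubPix(g,(1,1),tuple(map(float,proj(c,P))))[0,0]
xs=np.arange(465,500,1.0)
for y in (-193,-184,-175): print(y,[int(f([x,y,63])) for x in xs])
ys=np.arange(-215,-150,1.0)
for x in (490,500): print(x,[int(f([x,y,63])) for y in ys])
```

```text
11.275 [ 469.2 -181.6  125.5] [-0.3 -0.3  0.9]
[247.93105419 209.80195368]
-193 [149, 149, 149, 150, 150, 151, 152, 153, 151, 149, 146, 139, 125, 115, 119, 125, 126, 125, 125, 125, 125, 125, 125, 125, 125, 124, 124, 123, 123, 123, 123, 122, 122, 122, 122]
-184 [149, 149, 150, 151, 152, 151, 148, 144, 142, 142, 140, 129, 114, 115, 123, 126, 126, 126, 126, 125, 125, 125, 125, 125, 125, 125, 125, 125, 124, 124, 124, 125, 125, 125, 124]
-175 [143, 144, 146, 147, 148, 147, 146, 145, 144, 143, 134, 119, 114, 122, 125, 126, 125, 125, 124, 125, 124, 124, 124, 124, 124, 123, 123, 122, 121, 122, 122, 122, 122, 122, 121]
490 [70, 39, 29, 28, 27, 26, 27, 28, 28, 29, 30, 46, 82, 112, 122, 124, 125, 125, 125, 124, 123, 122, 124, 125, 125, 124, 123, 124, 125, 125, 124, 125, 125, 125, 125, 125, 123, 123, 122, 122, 123, 125, 125, 123, 123, 123, 123, 124, 124, 124, 124, 124, 123, 120, 117, 116, 115, 112, 108, 99, 75, 47, 35, 33, 33]
500 [25, 25, 24, 24, 25, 25, 26, 26, 27, 27, 27, 29, 47, 83, 112, 120, 123, 124, 124, 123, 120, 119, 122, 124, 124, 123, 122, 122, 123, 124, 125, 124, 124, 125, 125, 125, 125, 123, 122, 121, 120, 122, 124, 123, 122, 121, 121, 122, 124, 125, 123, 121, 113, 87, 56, 43, 41, 40, 41, 41, 40, 35, 31, 30, 30]
```

Request:
{"fn": "jog_arm", "kwargs": {
  "targets": [
    {"turn": [0,0,0],"slide": [31,-0.7,-20],"claw": 70},
    {"turn": [0,0,0],"slide": [0,0,0],"claw": 70},
    {"turn": [0,0,0],"slide": [0,0,0],"claw": 70}
  ]
}}

```text
t: 11.7
eef_pos: [502.2, -182.2, 104.3]
tcp_rot: [-3.141, -0.002, -3.069]
ft_force: [0.3, 0.1, 0.1]
opening: 0.686
grip_force: 0.0
```

Request:
{"fn": "jog_arm", "kwargs": {
  "targets": [
    {"turn": [0,0,0],"slide": [0,0,-25],"claw": 70},
    {"turn": [0,0,0],"slide": [0,0,-25],"claw": 70},
    {"turn": [0,0,0],"slide": [0,0,-13],"claw": 70},
    {"turn": [0,0,0],"slide": [0,0,0],"claw": 70}
  ]
}}

```text
t: 12.2
eef_pos: [502.1, -182.4, 41.5]
tcp_rot: [-3.141, -0.002, -3.07]
ft_force: [0.3, 0.4, 0.1]
opening: 0.702
grip_force: 0.0
```

Run:
```python
from h import *
s=state();print(s["t"],s["eef_pos"].round(1),s["ft_force"].round(1),s["opening"])
c=read_camera("wrist");f=c["frame"]
cv2.imwrite("pics/w7.png",cv2.resize(f[150:384,106:406],(600,468)))
```

```text
12.2 [ 502.1 -182.4   41.5] [0.3 0.4 0.1] 0.7017467344408557
```

View pics/w7.png

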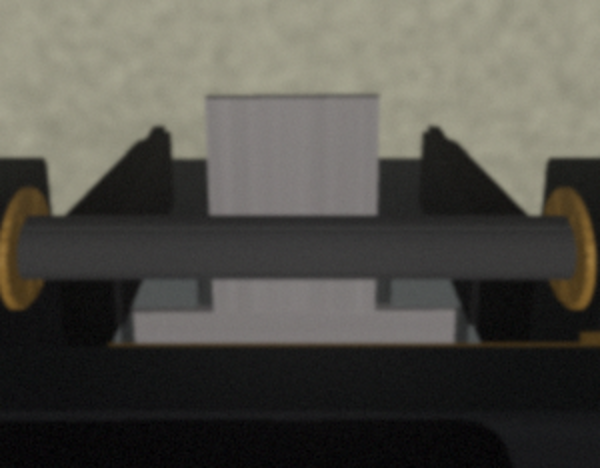

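The view shows the tab (cols 207–378) centred between the two fingers, which have open space on both sides. Pinching now.

Request:
{"fn": "jog_arm", "kwargs": {
  "targets": [
    {"turn": [0,0,0],"slide": [0,0,1],"claw": 45},
    {"turn": [0,0,0],"slide": [0,0,0],"claw": 38},
    {"turn": [0,0,0],"slide": [0,0,0],"claw": 30},
    {"turn": [0,0,0],"slide": [0,0,0],"claw": 0},
    {"turn": [0,0,0],"slide": [0,0,0],"claw": 0}
  ]
}}

```text
t: 12.88
eef_pos: [502.5, -182.5, 43.1]
tcp_rot: [-3.14, -0.001, -3.07]
ft_force: [-0.4, 0.6, 4.3]
opening: 0.415
grip_force: 30.0
```

Request:
{"fn": "jog_arm", "kwargs": {
  "targets": [
    {"turn": [0,0,0],"slide": [0,0,2],"claw": 0},
    {"turn": [0,0,0],"slide": [0,0,3],"claw": 0},
    {"turn": [0,0,0],"slide": [0,0,5],"claw": 0},
    {"turn": [0,0,0],"slide": [0,0,0],"claw": 0}
  ]
}}

```text
t: 13.38
eef_pos: [502.5, -182.6, 53.2]
tcp_rot: [-3.14, -0.0, -3.07]
ft_force: [-0.2, 0.7, -1.7]
opening: 0.411
grip_force: 30.0
```

Request:
{"fn": "jog_arm", "kwargs": {
  "targets": [
    {"turn": [0,0,0],"slide": [0,0,15],"claw": 0},
    {"turn": [0,0,0],"slide": [0,0,25],"claw": 0},
    {"turn": [0,0,0],"slide": [0,10,35],"claw": 0},
    {"turn": [0,0,-2],"slide": [15,25,35],"claw": 0},
    {"turn": [0,0,-2],"slide": [18,35,25],"claw": 0}
  ]
}}

```text
t: 14.0
eef_pos: [535.8, -112.3, 190.4]
tcp_rot: [-3.14, 0.001, 3.141]
ft_force: [-0.4, -0.4, -2.2]
opening: 0.411
grip_force: 30.0
```

Request:
{"fn": "jog_arm", "kwargs": {
  "targets": [
    {"turn": [0,0,-2],"slide": [20,40,10],"claw": 0},
    {"turn": [0,0,-2],"slide": [20,45,0],"claw": 0},
    {"turn": [0,0,-2],"slide": [20,45,0],"claw": 0},
    {"turn": [0,0,-2],"slide": [20,45,0],"claw": 0},
    {"turn": [0,0,-1.2],"slide": [20,40,0],"claw": 0}
  ]
}}

```text
t: 14.62
eef_pos: [635.6, 104.3, 198.8]
tcp_rot: [-3.141, -0.001, 2.982]
ft_force: [0.8, -0.8, -2.2]
opening: 0.416
grip_force: 30.0
```

Request:
{"fn": "jog_arm", "kwargs": {
  "targets": [
    {"turn": [0,0,0],"slide": [12,30,0],"claw": 0},
    {"turn": [0,0,0],"slide": [8,20,0],"claw": 0},
    {"turn": [0,0,0],"slide": [0,8,0],"claw": 0},
    {"turn": [0,0,0],"slide": [0,0,0],"claw": 0},
    {"turn": [0,0,0],"slide": [0,0,0],"claw": 0}
  ]
}}

```text
t: 15.25
eef_pos: [655.2, 159.5, 198.0]
tcp_rot: [-3.14, -0.001, 2.982]
ft_force: [-0.7, 0.4, -2.8]
opening: 0.418
grip_force: 30.0
```

Run:
```python
from h import *
s=state();print(s["t"],s["eef_pos"].round(1),s["tcp_rot"].round(3),s["ft_force"].round(1),s["opening"],s["grip_force"])
c=read_camera("wrist");f=c["frame"]
p=proj(c,[589,176,60]);print(p)
for r in look_for("stud","wrist"): print(r,at_z(c,r["xy"],60))
cv2.imwrite("pics/w8f.png",f)
cv2.imwrite("pics/w8.png",cv2.resize(f,(768,576)))
```

```text
15.25 [655.2 159.5 198. ] [-3.140e+00 -1.000e-03  2.982e+00] [-0.7  0.4 -2.8] 0.4176892899437499 29.999608397483826
[258.81609563 101.351727  ]
{'xy': [261.4, 100.8], 'conf': 0.71} [588.89589674 178.32381056  60.        ]
```

View pics/w8.png

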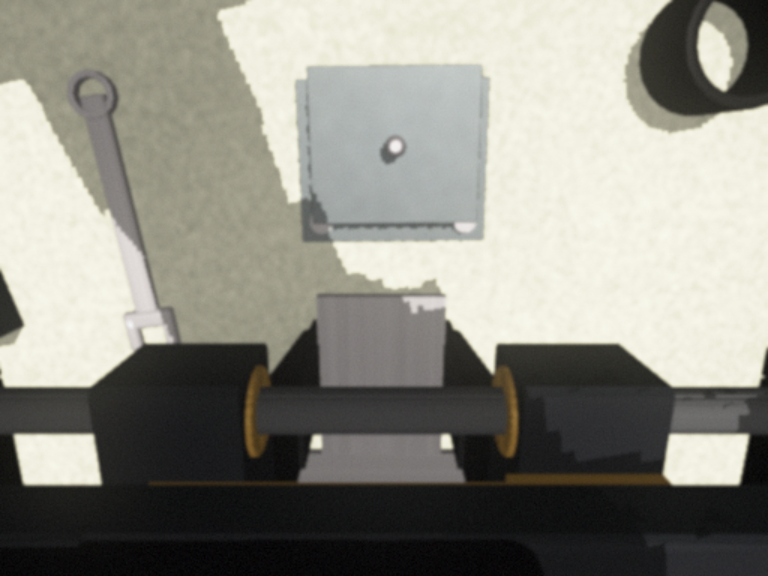

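The pad appears square to the gripper, spanning cols 308–481 and rows 66–222 in this view. The stud is at (393,150), the shim's tab is held at cols 318–444, and the bolts are on the far (+x) side.

Run:
```python
from h import *
c=read_camera("wrist"); s=state(); tcp=s["eef_pos"]; print(s["t"],tcp.round(1),s["tcp_rot"].round(4))
g=c["frame"].astype(np.float32).mean(2)
A=lambda x,y,z: at_z(c,(x/1.5,y/1.5),z)
q=[A(*p,60) for p in [(308,66),(481,66),(481,222),(310,222)]]
for p in q: print(p.round(1))
print("center",np.mean(q,0).round(1))
an=lambda v: np.rad2deg(np.arctan2(v[1],v[0])).round(2)
print("yaw x edges",an(q[3]-q[0]),an(q[2]-q[1]),"y edges",an(q[1]-q[0])-90,an(q[2]-q[3])-90, "lens",[np.linalg.norm(q[i]-q[(i+1)%4]).round(1) for i in range(4)])
print("stud top",A(396,146,85).round(1),"foot net",at_z(c,(261.4,100.8),60).round(1))
zt=tcp[2]+20.5
t1,t2=A(318,296,zt),A(444,296,zt);m1,m2=A(322,440,zt),A(441,440,zt)
print("shim tip",t1.round(1),t2.round(1),"mid tab",m1.round(1),m2.round(1),"yaw",an((m1+m2)/2-(t1+t2)/2),an(t2-t1)-90,"width",np.linalg.norm(t2-t1),np.linalg.norm(m2-m1),"TCP-tip",(tcp-(t1+t2)/2).round(1))
for r in (70,85,100,120,140): print(r,g[r,195:215].astype(int),g[r,312:330].astype(int))
for r in (205,215,235): print(r,g[r,205:222].astype(int),g[r,288:304].astype(int))
for x in (240,270): print(x,"top",g[36:52,x].astype(int),"bot",g[140:156,x].astype(int),"tip",g[185:205,x].astype(int),"sh",g[285:320,x].astype(int))
```

```text
15.4 [655.4 159.7 198. ] [-3.1406e+00 -8.0000e-04  2.9818e+00]
[535.3 138.6  60. ]
[550.9 235.2  60. ]
[638.9 225.4  60. ]
[622.4 122.7  60. ]
center [586.9 180.5  60. ]
yaw x edges -10.37 -6.38 y edges -9.150000000000006 -9.14 lens [np.float64(97.8), np.float64(88.5), np.float64(104.0), np.float64(88.5)]
stud top [586.6 180.4  85. ] foot net [589.  178.4  60. ]
shim tip [627.6 146.1 218.5] [633.8 184.2 218.5] mid tab [676.5 138.  218.5] [682.7 176.9 218.5] yaw -8.95 -9.129999999999995 width 38.64770618337346 39.34519379434719 TCP-tip [ 24.7  -5.4 -20.5]
70 [236 229 207 183 176 175 177 175 157 143 151 169 174 178 179 179 178 177
 177 178] [191 188 191 189 188 187 185 177 170 171 181 183 185 195 219 231 234 235]
85 [233 231 214 191 177 176 174 175 164 141 131 150 171 175 174 176 175 174
 177 178] [185 186 185 186 187 188 186 177 174 181 181 184 199 222 234 235 235 234]
100 [240 241 238 217 190 171 173 170 168 156 138 148 158 167 172 171 168 170
 171 173] [183 181 181 181 181 179 169 161 165 172 182 181 200 224 237 238 238 236]
120 [236 236 236 230 199 170 165 167 167 167 163 151 150 1
[... 737 characters left out ...]
188 191 187 188 188] bot [165 164 164 166 163 165 165 158 138 108 107 133 157 163 161 166] tip [154 154 149 148 147 147 145 149 149 144 124 105 102 118 124 127 128 124
 125 128] sh [ 56  56  54  59  87 108 120 122 122 121 124 125 121 122 123 124 122 121
 118 120 117 116 121 121 116 117 119 118 118 122 119 120 114 119 116]
270 top [232 233 233 234 235 229 219 198 192 192 192 191 193 191 190 191] bot [171 169 166 167 169 169 168 153 128 104 108 136 156 168 167 169] tip [241 241 240 240 241 237 229 196 168 148 129 124 152 189 202 181 150 129
 128 127] sh [ 59  55  56  63  86 109 122 126 120 124 121 123 125 123 124 122 122 123
 122 118 121 120 118 118 118 118 120 118 120 119 122 122 118 117 118]
```

```bash
cat > fit.py <<'E'
from h import *
from scipy.optimize import minimize
PAD=np.array([(-45,-50),(-45,50),(45,50),(45,-50)],float)
def fit(img,cam,poly,z,init,d=1.5,edges=None,skip=.1):
    g=cv2.GaussianBlur(img.astype(np.float32).mean(2),(0,0),.7)
    n=len(poly); edges=range(n) if edges is None else edges
    def cost(v):
        c,s=np.cos(v[2]),np.sin(v[2]); tot=0
        for i in edges:
            a,b=poly[i],poly[(i+1)%n]; t=np.linspace(skip,1-skip,40)[:,None]; e=(b-a)/np.linalg.norm(b-a); m=np.array([-e[1],e[0]])
            P=a+t*(b-a)
            w=lambda Q: np.c_[v[0]+c*Q[:,0]-s*Q[:,1],v[1]+s*Q[:,0]+c*Q[:,1],np.full(len(Q),z)]
            f=lambda Q: (lambda p: cv2.remap(g,p[:,0].astype(np.float32),p[:,1].astype(np.float32),1).ravel())(np.array([proj(cam,X) for X in w(Q)]))
            tot+=abs(np.mean(f(P+d*m)-f(P-d*m)))
        return -tot
    best=None
    for dx in (-3,0,3):
        for dy in (-3,0,3):
            r=minimize(cost,np.array(init)+[dx,dy,0],method="Nelder-Mead",options=dict(initial_simplex=np.array(init)+[dx,dy,0]+np.array([[0,0,0],[1.5,0,0],[0,1.5,0],[0,0,.03]]),xatol=.02,fatol=.01))
            if best is None or r.fun<best.fun: best=r
    return best.x[:2].round(1),np.rad2deg(best.x[2]).round(2),round(-best.fun,1)
E
python3 - <<'E'
from fit import *
i0=[588,178,np.deg2rad(-9)]
for n,f in (("wrist","w8f"),("scene","scene0"),("side","side0")):
    c=read_camera(n); print(n,fit(cv2.imread(f"pics/{f}.png"),c,PAD,60,i0,d=1.5 if n=="wrist" else 2.5))
E
```

```text
wrist (array([585. , 173.5]), np.float64(-8.27), np.float64(137.8))
scene (array([586.5, 178. ]), np.float64(-8.87), np.float64(108.1))
side (array([582.5, 178.5]), np.float64(-11.06), np.float64(59.7))
```

Request:
{"fn": "jog_arm", "kwargs": {
  "targets": [
    {"turn": [0,0,0],"slide": [-38,6,0],"claw": 0},
    {"turn": [0,0,0],"slide": [-38,6,0],"claw": 0},
    {"turn": [0,0,0],"slide": [-38,7,0],"claw": 0},
    {"turn": [0,0,0],"slide": [-30,12,0],"claw": 0},
    {"turn": [0,0,0],"slide": [0,0,0],"claw": 0}
  ]
}}

```text
t: 16.18
eef_pos: [510.0, 192.0, 198.4]
tcp_rot: [-3.141, -0.001, 2.984]
ft_force: [0.9, 0.2, -2.6]
opening: 0.414
grip_force: 30.0
```

Request:
{"fn": "jog_arm", "kwargs": {
  "targets": [
    {"turn": [0,0,0],"slide": [0,0,-40],"claw": 0},
    {"turn": [0,0,0],"slide": [0,0,-40],"claw": 0},
    {"turn": [0,0,0],"slide": [0,0,-30],"claw": 0},
    {"turn": [0,0,0],"slide": [0,0,0],"claw": 0},
    {"turn": [0,0,0],"slide": [0,0,0],"claw": 0}
  ]
}}

```text
t: 16.8
eef_pos: [512.4, 191.5, 88.8]
tcp_rot: [-3.141, 0.0, 2.983]
ft_force: [0.3, -1.1, -2.6]
opening: 0.417
grip_force: 30.0
```

Run:
```python
from fit import *
s=state();tcp=s["eef_pos"];print(s["t"],tcp.round(1),s["tcp_rot"].round(4),s["ft_force"].round(1),s["opening"],s["grip_force"])
SH=np.array([(-40,-40),(40,-40),(40,-9),(-8,-9),(-8,9),(40,9),(40,40),(-40,40)],float)
y=np.deg2rad(-9.1); o=tcp[:2]+70*np.array([np.cos(y),np.sin(y)]); print("expected shim origin",o.round(1))
for n in ("scene","side"):
    c=read_camera(n); cv2.imwrite(f"pics/{n}9.png",c["frame"])
    for zz in (tcp[2]+20.5,):
        print(n,"shim",fit(c["frame"],c,SH,zz,[*o,y],d=2,edges=[0,1,2,3,4,5,6]))
        print(n,"shim outer",fit(c["frame"],c,SH,zz,[*o,y],d=2,edges=[0,1,5,6]))
```

```text
16.8 [512.4 191.5  88.8] [-3.1412e+00  4.0000e-04  2.9825e+00] [ 0.3 -1.1 -2.6] 0.4167944957366904 29.99969244003296
expected shim origin [581.5 180.4]
scene shim (array([581.9, 177.6]), np.float64(-7.11), np.float64(144.1))
scene shim outer (array([581.7, 176.9]), np.float64(-7.69), np.float64(84.2))
side shim (array([578.7, 175.6]), np.float64(-18.65), np.float64(68.4))
side shim outer (array([574.9, 158.8]), np.float64(-14.38), np.float64(35.1))
```

Request:
{"fn": "jog_arm", "kwargs": {
  "targets": [
    {"turn": [0,0,0],"slide": [-2.4,0.8,0],"claw": 0},
    {"turn": [0,0,0],"slide": [0,0,-14],"claw": 0},
    {"turn": [0,0,0],"slide": [0,0,0],"claw": 0}
  ]
}}

```text
t: 17.27
eef_pos: [508.4, 192.2, 72.8]
tcp_rot: [-3.14, -0.003, 2.983]
ft_force: [0.6, 0.6, -2.3]
opening: 0.411
grip_force: 30.0
```

Run:
```python
from fit import *
s=state();tcp=s["eef_pos"];print(s["t"],tcp.round(1),s["ft_force"].round(1))
y=np.deg2rad(-9.1); u=np.array([np.cos(y),np.sin(y)]);v=np.array([-u[1],u[0]]); sl=tcp[:2]+78*u; print("slot",sl.round(1))
c=read_camera("scene"); g=c["frame"].astype(np.float32).mean(2)
# plate bottom ~ stud tip height: across-slot profiles, scene bias (0,-2.8)
for a in (-6,0,6,14,22):
    X=[np.r_[sl+a*u+b*v+[0,-2.8],tcp[2]+19.9] for b in np.arange(-16,16.1,2)]
    print(a,[int(cv2.getRectSubPix(g,(1,1),tuple(map(float,proj(c,P))))[0,0]) for P in X])
print("stud net",[(np.round(r["xy"],1),round(r["conf"],2)) for r in look_for("stud","scene")[:1]],"slot net",[(np.round(r["xy"],1),round(r["conf"],2)) for r in look_for("shim_slot","scene")[:1]])
```

```text
17.275 [508.4 192.2  72.8] [ 0.6  0.6 -2.3]
slot [585.4 179.9]
-6 [78, 81, 81, 79, 73, 64, 54, 58, 63, 64, 62, 59, 63, 71, 78, 81, 84]
0 [81, 86, 82, 77, 72, 66, 66, 65, 61, 63, 61, 58, 63, 71, 75, 87, 89]
6 [78, 78, 80, 79, 76, 77, 80, 78, 69, 60, 58, 58, 58, 88, 117, 136, 142]
14 [89, 109, 114, 109, 87, 70, 63, 61, 61, 63, 60, 56, 77, 108, 132, 137, 137]
22 [137, 137, 137, 134, 109, 78, 61, 60, 64, 61, 58, 61, 78, 109, 128, 136, 137]
stud net [(array([302.7, 176.8]), 0.87)] slot net [(array([294.8, 151.4]), 0.96)]
```

The stud tip appears where it should for a centred slot, within about 1 mm sideways. I'll lower gently now.

Request:
{"fn": "jog_arm", "kwargs": {
  "targets": [
    {"turn": [0,0,0],"slide": [1,0,-4],"claw": 0},
    {"turn": [0,0,0],"slide": [0,0,-5],"claw": 0},
    {"turn": [0,0,0],"slide": [0,0,-5],"claw": 0},
    {"turn": [0,0,0],"slide": [0,0,0],"claw": 0}
  ]
}}

```text
t: 17.92
eef_pos: [509.8, 192.2, 59.3]
tcp_rot: [-3.14, -0.002, 2.983]
ft_force: [-0.8, -0.7, -2.1]
opening: 0.415
grip_force: 30.0
```

Request:
{"fn": "jog_arm", "kwargs": {
  "targets": [
    {"turn": [0,0,0],"slide": [0,0,-4],"claw": 0},
    {"turn": [0,0,0],"slide": [0,0,-4],"claw": 0},
    {"turn": [0,0,0],"slide": [0,0,-2],"claw": 0},
    {"turn": [0,0,0],"slide": [0,0,0],"claw": 0}
  ]
}}

```text
t: 18.42
eef_pos: [509.9, 192.3, 49.6]
tcp_rot: [-3.141, -0.001, 2.983]
ft_force: [0.1, 0.9, -2.7]
opening: 0.415
grip_force: 30.0
```

Request:
{"fn": "jog_arm", "kwargs": {
  "targets": [
    {"turn": [0,0,0],"slide": [0,0,-1.5],"claw": 0},
    {"turn": [0,0,0],"slide": [0,0,-1.5],"claw": 0},
    {"turn": [0,0,0],"slide": [0,0,0],"claw": 0}
  ]
}}

```text
t: 18.8
eef_pos: [510.0, 192.3, 46.7]
tcp_rot: [-3.141, -0.001, 2.983]
ft_force: [0.2, 0.7, -1.8]
opening: 0.412
grip_force: 30.0
```

Request:
{"fn": "jog_arm", "kwargs": {
  "targets": [
    {"turn": [0,0,0],"slide": [0,0,-0.6],"claw": 0},
    {"turn": [0,0,0],"slide": [0,0,-0.6],"claw": 0},
    {"turn": [0,0,0],"slide": [0,0,0],"claw": 0}
  ]
}}

```text
t: 19.18
eef_pos: [510.0, 192.3, 45.6]
tcp_rot: [-3.141, -0.001, 2.983]
ft_force: [-0.1, 0.6, -1.6]
opening: 0.413
grip_force: 30.0
```

Request:
{"fn": "jog_arm", "kwargs": {
  "targets": [
    {"turn": [0,0,0],"slide": [0,0,-0.5],"claw": 0},
    {"turn": [0,0,0],"slide": [0,0,0],"claw": 0}
  ]
}}

```text
t: 19.42
eef_pos: [510.1, 192.3, 45.1]
tcp_rot: [-3.141, -0.001, 2.983]
ft_force: [0.5, 0.2, -1.4]
opening: 0.415
grip_force: 30.0
```

Request:
{"fn": "jog_arm", "kwargs": {
  "targets": [
    {"turn": [0,0,0],"slide": [0,0,-0.5],"claw": 0},
    {"turn": [0,0,0],"slide": [0,0,0],"claw": 0}
  ]
}}

```text
t: 19.68
eef_pos: [510.0, 192.3, 44.6]
tcp_rot: [-3.141, -0.001, 2.983]
ft_force: [-0.9, -0.4, -0.8]
opening: 0.414
grip_force: 30.0
```

Request:
{"fn": "jog_arm", "kwargs": {
  "targets": [
    {"turn": [0,0,0],"slide": [0,0,-0.4],"claw": 0},
    {"turn": [0,0,0],"slide": [0,0,0],"claw": 0}
  ]
}}

```text
t: 19.92
eef_pos: [510.0, 192.3, 44.2]
tcp_rot: [-3.141, -0.001, 2.983]
ft_force: [0.1, 0.5, -1.0]
opening: 0.413
grip_force: 30.0
```

Request:
{"fn": "jog_arm", "kwargs": {
  "targets": [
    {"turn": [0,0,0],"slide": [0,0,-0.4],"claw": 0},
    {"turn": [0,0,0],"slide": [0,0,0],"claw": 0}
  ]
}}

```text
t: 20.18
eef_pos: [510.0, 192.3, 43.7]
tcp_rot: [-3.141, -0.001, 2.983]
ft_force: [0.0, 0.6, -1.1]
opening: 0.409
grip_force: 30.0
```

Request:
{"fn": "jog_arm", "kwargs": {
  "targets": [
    {"turn": [0,0,0],"slide": [0,0,-0.4],"claw": 0},
    {"turn": [0,0,0],"slide": [0,0,0],"claw": 0}
  ]
}}

```text
t: 20.42
eef_pos: [510.0, 192.3, 43.4]
tcp_rot: [-3.141, -0.001, 2.983]
ft_force: [-1.1, -0.1, -1.2]
opening: 0.415
grip_force: 30.0
```

Request:
{"fn": "jog_arm", "kwargs": {
  "targets": [
    {"turn": [0,0,0],"slide": [0,0,-0.3],"claw": 0},
    {"turn": [0,0,0],"slide": [0,0,0],"claw": 0}
  ]
}}

```text
t: 20.68
eef_pos: [510.0, 192.3, 43.2]
tcp_rot: [-3.141, -0.001, 2.983]
ft_force: [-1.1, 0.4, -0.1]
opening: 0.417
grip_force: 30.0
```

Request:
{"fn": "jog_arm", "kwargs": {
  "targets": [
    {"turn": [0,0,0],"slide": [0,0,-0.3],"claw": 0},
    {"turn": [0,0,0],"slide": [0,0,0],"claw": 0}
  ]
}}

```text
t: 20.92
eef_pos: [510.0, 192.3, 42.9]
tcp_rot: [-3.141, -0.001, 2.983]
ft_force: [-2.0, -0.8, 3.2]
opening: 0.415
grip_force: 30.0
```

Run:
```python
from fit import *
s=state();tcp=s["eef_pos"];print(s["t"],tcp.round(1),s["ft_force"].round(1),s["moment"].round(3))
SH=np.array([(-40,-40),(40,-40),(40,-9),(-8,-9),(-8,9),(40,9),(40,40),(-40,40)],float)
y=np.deg2rad(-9.1);u=np.array([np.cos(y),np.sin(y)]);v=np.array([-u[1],u[0]]);sl=tcp[:2]+78*u
c=read_camera("scene"); g=c["frame"].astype(np.float32).mean(2)
print(fit(c["frame"],c,SH,63,[*(sl-8*u),y],d=2,edges=[0,1,2,3,4,5,6]),"expected",(sl-8*u).round(1))
for a in (-14,-10,-6,0,6,14,22):
    X=[np.r_[sl+a*u+b*v+[0,-2.8],63] for b in np.arange(-16,16.1,2)]
    print(a,[int(cv2.getRectSubPix(g,(1,1),tuple(map(float,proj(c,P))))[0,0]) for P in X])
```

```text
20.925 [510.  192.3  42.9] [-2.  -0.8  3.2] [-0.003  0.234  0.046]
(array([577.8, 181.5]), np.float64(-8.57), np.float64(109.7)) expected [579.1 181.2]
-14 [78, 80, 81, 81, 77, 72, 64, 64, 63, 59, 60, 68, 74, 78, 78, 75, 72]
-10 [79, 83, 85, 81, 76, 67, 63, 62, 57, 55, 60, 68, 72, 72, 72, 66, 71]
-6 [79, 79, 76, 79, 76, 70, 63, 58, 56, 56, 62, 66, 70, 68, 68, 71, 76]
0 [80, 81, 82, 80, 74, 65, 59, 58, 62, 62, 63, 57, 55, 61, 86, 108, 111]
6 [77, 76, 78, 80, 71, 65, 57, 60, 59, 64, 68, 71, 71, 91, 116, 134, 137]
14 [120, 130, 140, 136, 129, 121, 110, 104, 105, 105, 104, 101, 92, 87, 103, 127, 134]
22 [133, 132, 134, 133, 129, 115, 103, 100, 100, 100, 102, 100, 89, 92, 112, 126, 132]
```

Request:
{"fn": "jog_arm", "kwargs": {
  "targets": [
    {"turn": [0,0,0],"slide": [0,0,0.3],"claw": 0},
    {"turn": [0,0,0],"slide": [0,0,0],"claw": 45},
    {"turn": [0,0,0],"slide": [0,0,0],"claw": 60},
    {"turn": [0,0,0],"slide": [0,0,0],"claw": 70},
    {"turn": [0,0,0],"slide": [0,0,0],"claw": 70}
  ]
}}

```text
t: 21.6
eef_pos: [510.0, 192.3, 43.0]
tcp_rot: [-3.141, -0.001, 2.983]
ft_force: [-0.1, -0.1, 0.7]
opening: 0.68
grip_force: 0.0
```

Request:
{"fn": "jog_arm", "kwargs": {
  "targets": [
    {"turn": [0,0,0],"slide": [0,0,0],"claw": 70},
    {"turn": [0,0,0],"slide": [0,0,10],"claw": 70},
    {"turn": [0,0,0],"slide": [0,0,35],"claw": 70},
    {"turn": [0,0,0],"slide": [0,0,45],"claw": 70},
    {"turn": [0,0,0],"slide": [0,0,45],"claw": 70}
  ]
}}

```text
t: 22.22
eef_pos: [509.8, 192.2, 180.2]
tcp_rot: [-3.141, -0.001, 2.983]
ft_force: [1.1, -0.3, -0.7]
opening: 0.7
grip_force: 0.0
```

Request:
{"fn": "jog_arm", "kwargs": {
  "targets": [
    {"turn": [0,0,0],"slide": [35,-8,20],"claw": 70},
    {"turn": [0,0,0],"slide": [35,-8,0],"claw": 70},
    {"turn": [0,0,0],"slide": [35,-8,0],"claw": 70},
    {"turn": [0,0,0],"slide": [35,-8,0],"claw": 70},
    {"turn": [0,0,0],"slide": [0,0,0],"claw": 70}
  ]
}}

```text
t: 22.85
eef_pos: [651.4, 159.5, 198.1]
tcp_rot: [-3.141, -0.001, 2.981]
ft_force: [-0.8, -0.6, -1.3]
opening: 0.702
grip_force: 0.0
```

Run:
```python
from fit import *
s=state();print(s["t"],s["eef_pos"].round(1),s["ft_force"].round(1),s["opening"])
SH=np.array([(-40,-40),(40,-40),(40,-9),(-8,-9),(-8,9),(40,9),(40,40),(-40,40),(-40,20),(-95,20),(-95,-20),(-40,-20)],float)
y=np.deg2rad(-9.1)
c=read_camera("wrist");cv2.imwrite("pics/w10.png",c["frame"]);g=c["frame"].astype(np.float32).mean(2)
print("shim",fit(c["frame"],c,SH,63,[579,181.2,y],d=1.5),"pad",fit(c["frame"],c,PAD,60,[587,180,y],d=1,edges=[2],skip=.1),"y-edges",fit(c["frame"],c,PAD,60,[587,180,y],d=1,edges=[1,2,3]))
u=np.array([np.cos(y),np.sin(y)]);v=np.array([-u[1],u[0]]);sl=np.array([587,180])
for a in (-12,-6,0,6,12,20,30):
    print(a,[int(cv2.getRectSubPix(g,(1,1),tuple(map(float,proj(c,np.r_[sl+a*u+b*v,63]))))[0,0]) for b in np.arange(-14,14.1,1)])
for n in ("shim","shim_slot","stud"):
    for r in look_for(n,"wrist")[:1]: print(n,r["conf"],at_z(c,r["xy"],61.5).round(1))
```

```text
22.85 [651.4 159.5 198.1] [-0.8 -0.6 -1.3] 0.7022211778810103
shim (array([578.9, 183. ]), np.float64(-9.03), np.float64(489.3)) pad (array([585.1, 175.9]), np.float64(-9.16), np.float64(29.5)) y-edges (array([589.3, 183.9]), np.float64(-8.51), np.float64(69.7))
-12 [224, 223, 223, 222, 222, 220, 204, 180, 165, 164, 162, 164, 165, 166, 167, 165, 168, 165, 167, 165, 165, 166, 155, 133, 159, 207, 225, 225, 225]
-6 [221, 221, 221, 222, 222, 219, 206, 182, 164, 156, 150, 140, 133, 129, 129, 135, 138, 143, 152, 161, 164, 165, 164, 155, 167, 204, 222, 224, 223]
0 [220, 218, 218, 219, 216, 201, 163, 119, 96, 98, 122, 169, 209, 224, 226, 225, 219, 196, 155, 124, 130, 149, 155, 153, 171, 204, 220, 222, 222]
6 [218, 218, 217, 217, 218, 214, 186, 137, 102, 94, 91, 93, 92, 94, 105, 119, 136, 147, 153, 157, 157, 158, 157, 152, 161, 197, 217, 219, 220]
12 [217, 216, 216, 216, 216, 213, 199, 176, 160, 156, 157, 158, 158, 158, 158, 158, 157, 156, 156, 155, 156, 157, 153, 153, 170, 202, 215, 216, 216]
20 [215, 214, 213, 212, 213, 211, 197, 174, 158, 154, 154, 156, 154, 154, 155, 155, 155, 155, 156, 155, 155, 155, 153, 154, 165, 192, 211, 213, 214]
30 [211, 211, 208, 207, 209, 207, 194, 169, 152, 148, 149, 148, 150, 150, 149, 149, 150, 151, 151, 152, 153, 153, 149, 142, 154, 186, 207, 207, 208]
shim 0.55 [565.4 185.4  61.5]
shim_slot 0.56 [563.7 185.   61.5]
stud 0.79 [611.  172.9  61.5]
```

```bash
python3 -c "
from cell import *
print(job_done())"
```

```text
the job is handed in; nothing more can be done
None
```

The shim is on the machine foot with the stud in its slot (about 2 mm off the slot's centreline), flat and square, tab over the edge facing the robot, handed in at about 23 s; I took that edge as the front because the bolts are on the opposite side.

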